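Set the air sampler up on its kickstand and hold it

TASK

The yellow air sampler lies face down on the bench. While it lies there, flip the kickstand on its back over centre so that it snaps fully out, then take the sampler by its handle, stand it upright on its two rubber feet and the kickstand, and keep hold of the handle so that it cannot tip while a colleague fits the hoses: you finish holding it there, not letting go. Leave the bottle, the slide box and the filter cassette where they are.

Things in the scene. Friction and masses are not known exactly. Their poses are not given: they have to be found in the camera images.
- sampler: portable air sampler, 0.88 kg (+-10 %), loose, lying face down: yellow box in an inverted-U carry frame of 16 mm aluminium tube. Origin on the bench under its middle. Own x runs from the feet to the handle, y across, z out of its back (lying: z up; standing: x up, z level towards the kickstand side). Standing on both feet and kickstand it leans back, towards own +z, by 4 degrees
- box_back (a point): centre of the back of the yellow box, at own (10, 0, 72) mm; the box spans own x -50..70, y -75..75, z 22..72 mm. Two 16 mm brass hose barbs stick out of its handle-side end at own y = -52 and 52
- handle (a point): middle of the handle: the frame's straight top cross tube, along own y, at own (132, 0, 47) mm; 16 mm thick, covered by a black grip sleeve 100 mm long; 54 mm of free gap between tube and box. Lying, its axis is 47 mm above the bench; standing, about 261 mm. The tube turns between the finger pads as the frame is raised, and may creep a few mm along them
- foot_a (a point): lowest point (when standing) of one of the two round grey rubber feet on the side tubes' ends (22 mm thick, end radius 11 mm), at own (-130, 90, 47) mm
- foot_b (a point): the same for the other foot, at own (-130, -90, 47) mm
- guard_end (a point): point at own (-45, 0, 0) mm, midway between the feet-side ends of the two steel face guards (bars along own x -45..65, at y = -66 and 66) on which the sampler lies. Raised by its handle, it first rocks about these ends until the feet meet the bench, after about 25 degrees, and from then on turns about the feet
- stand_pivot (a point): pivot of the kickstand, in a dark steel bracket on the back of the box, at own (-15, -60, 88) mm, 16 mm off the back
- stand_foot (a point): centre of the round end (radius 9 mm) of the kickstand's red rubber foot, 120 mm from the pivot along the leg
- kickstand (a joint): swing of the kickstand, a round steel leg 10 mm thick, 120 mm long, rad. 0: folded across the back along own +y. 1.66: fully out, at its stop, pointing past the feet. At q the leg points along own (-0.820 sin q, cos q, 0.573 sin q) from its pivot. A spring (up to 0.15 N m) holds it folded below a dead point near 0.95 rad and snaps it out above; about 2 N sideways near its foot moves it
- reagent_bottle: bystander: amber bottle with white cap, 66 mm wide, 150 mm tall, origin under its centre
- slide_box: bystander: flat blue slide box, 102 x 87 x 34 mm, origin under its centre
- filter_cassette: bystander: small white and blue round filter cassette, 40 mm wide, 46 mm tall, origin under its centre

How it is judged:
On the way:
1. the kickstand has been flipped over centre and is fully out while the sampler still lies on the bench (value of joint kickstand above 1.5 rad and angle between sampler's own x axis and vertical above 1.2 rad and height (world z) of handle below 0.12 m), for 0.2 s.
At the end, for the whole second after the job is handed in: kickstand beyond 1.5 rad; sampler at rest, within 9 degrees of upright, both rubber feet and the kickstand's foot on the bench (within 6 mm); the handle tube between the fingers (TCP within 24 mm of its axis, on its straight part), gripped with over 2 N (value of joint kickstand above 1.5 rad and angle between sampler's own x axis and vertical below 0.16 rad and height (world z) of each of foot_a, foot_b below 0.006 m and height (world z) of stand_foot below 0.015 m and contact force between the fingers and sampler above 2 N and x of the grasp point in the frame of handle between -0.024 and 0.024 m and z of the grasp point in the frame of handle between -0.024 and 0.024 m and y of the grasp point in the frame of handle between -0.075 and 0.075 m and linear speed of sampler below 0.03 m/s); the arm keeps its last pose, push and grip.
It fails at once if a bystander (bottle, slide box or filter cassette) is moved more than 30 mm (distance of any of reagent_bottle, slide_box, filter_cassette from where it was at the start of the episode above 0.03 m).
It also fails if it takes over 64 s, if anything falls off the work surface, if the arm or the gripper's body presses on something with over 40 N, if the wrist force passes 120 N, or if a joint passes its speed limit or range.

ROBOT

A 7-joint arm with a two-finger parallel gripper is mounted at the origin on the work surface. World frame = base frame: x ahead of the robot, y to its left, z up, the work surface at z = 0. Lengths are in m, angles in rad, forces in N, time in s.
With the tool pointing down it reaches from about 0.4 to 0.85 m from the base axis. Payload 4.5 kg.
Tool frame: the origin (TCP) lies between the finger pads, 19 mm behind the fingertips; this is the grasp point; z points along the fingers, y is the line along which they close (so a half turn about z gives the same grasp; the last joint's range is limited). The gripper opens to 88 mm and grips with 3 to 60 N. Pads are 18 mm wide; open, the fingers measure 123 mm over their backs; the gripper's body (75 mm by 187 mm) begins 45 mm behind the grasp point.
Start: joints at [1.227, 0.689, -0.195, 1.565, 0.157, 0.902, -0.215], TCP at [0.231, -0.581, 0.257] pointing down, gripper open.
Joint ranges: [-3.01, 3.01], [-0.46, 2.08], [-1.47, 1.51], [0.13, 2.56], [-1, 4.14], [0.04, 2.09], [-2.66, 2.66]. Speed limits (rad/s): [2.57, 2.57, 3.14, 3.14, 3.14, 3.14, 3.14].

INTERFACE

Orientations are given as a unit quaternion [x, y, z, w].
In Python, from plant import r gives the robot as it stands.
- The arm moves only by the tool play_rows, never from a script. Its arguments are lists of equal length, an entry for each row: "translation": the shift along the tool's x, y, z in m, a list of three; "delta_rot": the turn, a rotation vector about the tool's x, y, z in degrees, a list of three; "grip": the opening, from -1 (shut) to 1 (fully open). In form: {"translation": [[x, y, z], ...], "delta_rot": [[rx, ry, rz], ...], "grip": [grip, ...]}. A call has 1 to 20 rows; each row shifts and turns the commanded pose from where the row before left it, along the tool's axes as they then stand; what a row does not reach is not made up. A row lasts 1/8 s, in which the tool goes at most 62.5 mm and 10.7 degrees, less where a joint would pass 70% of its speed; a pose out of reach is approached as far as the arm can. A call with a gripper value outside its range is refused whole. The fingers move at their own pace and stop on an object; "squeeze" is the grip in N (left out, the last holds). Time passes only in rows, so rows that do not move let the fingers close. It gives the time, the measured TCP pose, the force, the opening and the grip force at its end, in the units of the state.
- r.get_state(): the state, without advancing time (a new reading comes with each control period).
- r.snapshot(name): name is "side" or "top"; returns the picture (400x640x3 uint8, blue, green, red); there is no depth.
- r.get_calibration(name): a dict with "intrinsics" (3x3 intrinsics, pixels), "k1" (the pictures are not rectified: a ray, as slopes to the right and down, at radius r is drawn at 1 + k1 r^2 times it, then the intrinsics apply), "eye" and "rotation" of the camera in the world. Camera axes: x right, y up, looking along -z (the intrinsics and any distortion apply to the point x, -y, -z); pixel columns grow to the right and rows downward; lengths in m; the calibration is good to about 2 mm. A picture is of the moment at which its call begins. get_calibration takes no time and is no camera call.
- r.finish_job(): hands the job in; it is judged then, once.
Trained networks look in the newest picture that a camera, given by its name, has taken for a name from the list of things; names that differ only in an ending like _2 or _b are one class to them, and where a whole thing is asked for, a point or a joint stands for the part that bears it (a point fixed in the world has none). Each returns a list of dicts, best first, with "confidence" (0 to 1); they miss things now and then, are a little off and sometimes report something else, mostly with a low value. They report only what shows in the picture. A call takes as long as a camera call.
- r.look_for(camera, target): "point" ([x, y, z] in m, in world coordinates, good to about 4 mm: the middle of the surface that is visible of it).
- r.silhouettes(camera, target): "pixels" (400x640 bool, what is visible of it).
The state is a dict: "clock": time; "q": joint angles; "qd": joint speeds; "joint_torque": joint torques, N m; "tool_pos": TCP position; "eef_rot": TCP orientation; "contact_force": force on the tool from outside, world axes, zero at the start; "moment": the same for the moment, N m; "opening": opening from 0.0 (shut) to 1.0 (fully open); "finger_force": force on a finger pad.
Only numpy, scipy, OpenCV 4.12 (cv2) and the standard library are available. Lean on these libraries where they do the work, as an engineer would, in place of code of your own. Each camera call takes 0.05 s, during which the arm holds its last target. There are 200 camera calls.

## Working session

There is one attempt and no reset: what is moved stays moved. The work goes in short steps, Python scripts to look and compute and a tool call to move; the robot and the scene stay as the last step left them, time stands still between calls to the robot, and variables do not carry over. Pictures are saved under pics/ and viewed, at most 10 in all, crops included, and the job is handed in when it is done.

Besides the shell and the picture viewer there is one more tool, called after "Emit:" by a JSON object that holds its "op" and its "data". play_rows: Moves the arm, as the interface text tells. Its arguments: {"type":"object","properties":{"translation":{"type":"array","items":{"type":"array","items":{"type":"number"}}},"delta_rot":{"type":"array","items":{"type":"array","items":{"type":"number"}}},"grip":{"type":"array","items":{"type":"number"}},"squeeze":{"type":"number"}},"required":["translation","delta_rot","grip"]}

```bash
mkdir -p pics; ls
python3 - <<'E'
from plant import r
import cv2,numpy as np
for c in("side","top"):
    im=r.snapshot(c);cv2.imwrite(f"pics/{c}0.png",im)
    k=r.get_calibration(c);print(c,{a:np.round(b,4).tolist() for a,b in k.items()})
    for t in("sampler","box_back","handle","foot_a","guard_end","stand_pivot","stand_foot","reagent_bottle","slide_box","filter_cassette"):
        print(t,[(np.round(d["point"],3).tolist(),round(d["confidence"],2)) for d in r.look_for(c,t)[:3]])
s=r.get_state();print(s["clock"],s["tool_pos"],s["eef_rot"])
E
```

```text
pics
side {'intrinsics': [[377.7775, 0.0, 319.491], [0.0, 377.7775, 194.9634], [0.0, 0.0, 1.0]], 'k1': -0.0378, 'eye': [-0.0985, 0.6118, 0.7135], 'rotation': [-0.1839, 0.4247, 0.808, -0.3646]}
sampler [([0.53, 0.066, 0.054], 0.95)]
box_back [([0.537, 0.067, 0.058], 0.72), ([0.604, -0.43, 0.068], 0.63)]
handle [([0.538, 0.062, 0.058], 0.86)]
foot_a [([0.534, 0.063, 0.06], 0.75)]
guard_end [([0.538, 0.064, 0.059], 0.67)]
stand_pivot [([0.604, -0.427, 0.072], 0.64), ([0.538, 0.059, 0.06], 0.59), ([0.545, 0.029, 0.093], 0.34)]
stand_foot [([0.543, 0.03, 0.094], 0.51), ([0.537, 0.061, 0.056], 0.37)]
reagent_bottle [([0.605, -0.426, 0.068], 0.82)]
slide_box [([0.411, -0.512, 0.031], 0.7)]
filter_cassette [([0.535, 0.443, 0.029], 0.78)]
top {'intrinsics': [[445.3108, 0.0, 319.391], [0.0, 445.3108, 196.7298], [0.0, 0.0, 1.0]], 'k1': -0.1176, 'eye': [0.3355, -0.0429, 1.7303], 'rotation': [-0.0525, 0.0425, 0.71, -0.7009]}
sampler [([0.567, 0.04, 0.074], 0.78)]
box_back [([0.563, 0.047, 0.07], 0.57)]
handle [([0.571, 0.046, 0.073], 0.69)]
foot_a [([0.566, 0.044, 0.071], 0.92)]
guard_end [([0.57, 0.041, 0.072], 0.65)]
stand_pivot [([0.565, 0.045, 0.071], 0.62)]
stand_foot [([0.418, -0.536, 0.033], 0.48)]
reagent_bottle [([0.611, -0.438, 0.1], 0.72)]
slide_box [([0.418, -0.536, 0.032], 0.62)]
filter_cassette [([0.545, 0.425, 0.037], 0.61)]
1.1 [ 0.23054042 -0.5809522   0.25743396] [9.82216552e-01 1.87751548e-01 4.97092542e-06 3.09511067e-05]
```

Run:
```python
import cv2
a=cv2.imread("pics/side0.png");b=cv2.imread("pics/top0.png")
cv2.imwrite("pics/a.png",cv2.resize(a[60:330,180:540],None,fx=2.2,fy=2.2,interpolation=cv2.INTER_CUBIC))
cv2.imwrite("pics/b.png",cv2.resize(b[60:260,220:420],None,fx=3,fy=3,interpolation=cv2.INTER_CUBIC))
```

```text
(no output)
```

View pics/a.png

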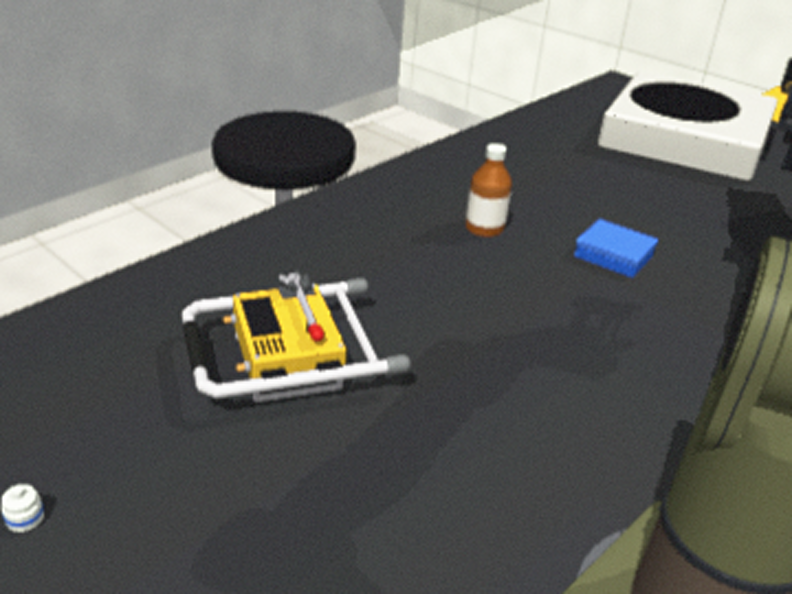

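View pics/b.png

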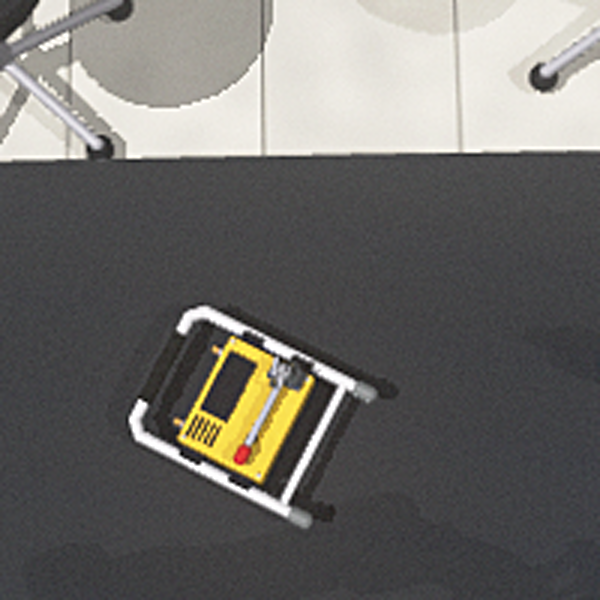

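The side crop shows the handle at (198,345), the feet at (397,366) and (360,286), and the red foot at (316,331). The top crop shows the handle at (161,367), the feet ends at (308,524) and (378,396), the red foot at (243,454) and the pivot at (287,373). I'll fit the sampler's pose to both views.

```bash
cat > h.py <<'E'
from plant import r
import numpy as np, cv2
from scipy.spatial.transform import Rotation as R
from scipy.optimize import least_squares
def proj(c,P):
    k=r.get_calibration(c);K=np.array(k["intrinsics"]);q=k["rotation"]
    rot=R.from_quat(q) if np.size(q)==4 else R.from_matrix(q)
    p=rot.inv().apply(np.atleast_2d(P)-k["eye"]);s=np.c_[p[:,0],-p[:,1]]/-p[:,2:]
    s=s*(1+k["k1"]*(s**2).sum(1,keepdims=True));return s@K[:2,:2].T+K[:2,2]
def own(p,P):  # p = x,y,z,yaw
    return R.from_euler("z",p[3]).apply(np.atleast_2d(P))+p[:3]
def leg(q,L=.12): return np.array([-.015,-.06,.088])+L*np.array([-.820*np.sin(q),np.cos(q),.573*np.sin(q)])
E
python3 - <<'E'
from h import *
H=[.132,0,.047];A=[-.122,.09,.047];B=[-.122,-.09,.047];F=leg(0)
side=np.array([(198,345),(402,366),(363,286),(316,331)])/2.2+[180,60]
top=np.array([(161,367),(303,519),(373,393),(243,454)])/3+[220,60]
M=np.array([H,A,B,F])
f=lambda p:np.r_[proj("side",own(p,M))-side,proj("top",own(p,M))-top].ravel()
s=least_squares(f,[.55,.05,0,1.3]);print(s.x.round(4),s.fun.reshape(-1,2).round(1))
for c,x in(("side",side),("top",top)):
    for fixed in [0]:
        g=least_squares(lambda p:(proj(c,own([p[0],p[1],0,p[2]],M))-x).ravel(),[.55,.05,1.3]);print(c,g.x.round(4),g.fun.round(1))
p=s.x
for n,P in dict(H=H,A=A,B=B,F=F,piv=[-.015,-.06,.088],box=[.01,0,.072]).items():print(n,own(p,P).round(4))
for q in(.3,.6,.95,1.2,1.66):print(q,own(p,leg(q)).round(3), own(p,leg(q,.1)).round(3))
print(r.get_state()["tool_pos"],R.from_quat(r.get_state()["eef_rot"]).as_matrix().round(3))
E
```

```text
[ 0.5612  0.0343 -0.0027  1.0681] [[-1.8  0.4]
 [ 0.3 -1.4]
 [ 0.  -0.4]
 [-0.1  1.3]
 [ 1.3 -0.7]
 [ 1.2  0.4]
 [-0.   0.8]
 [-0.6  0.8]]
side [0.5584 0.0352 1.0552] [-1.6 -0.1  0.6 -1.2  1.  -0.4  0.1  1.2]
top [0.5619 0.0363 1.0804] [ 0.5 -0.7  1.1 -0.  -0.6  0.1 -0.9  0.6]
H [[0.6248 0.15   0.0443]]
A [[ 0.4236 -0.0292  0.0443]]
B [[ 0.5813 -0.116   0.0443]]
F [[0.5014 0.0501 0.0853]]
piv [[ 0.6066 -0.0077  0.0853]]
box [[0.566  0.0431 0.0693]]
0.3 [[0.492 0.022 0.106]] [[0.511 0.017 0.102]]
0.6 [[ 0.493 -0.009  0.124]] [[ 0.512 -0.009  0.118]]
0.95 [[ 0.507 -0.044  0.141]] [[ 0.523 -0.038  0.132]]
1.2 [[ 0.524 -0.067  0.149]] [[ 0.538 -0.057  0.139]]
1.66 [[ 0.569 -0.099  0.154]] [[ 0.575 -0.084  0.142]]
[ 0.23054042 -0.5809522   0.25743396] [[ 0.929  0.369  0.   ]
 [ 0.369 -0.929 -0.   ]
 [-0.     0.    -1.   ]]
```

Emit:
{"op": "play_rows", "data": {"translation": [[0.029,-0.0273,0],[0.029,-0.0273,0],[0.029,-0.0273,0],[0.029,-0.0273,0],[0.029,-0.0273,0],[0.029,-0.0273,0],[0.029,-0.0273,0],[0.029,-0.0273,0],[0.029,-0.0273,0],[0.029,-0.0273,0],[0.029,-0.0273,0],[0.029,-0.0273,0],[0.029,-0.0273,0],[0.029,-0.0273,0],[0.029,-0.0273,0],[0.029,-0.0273,0],[0.029,-0.0273,0],[0.029,-0.0273,0]], "delta_rot": [[0,0,0],[0,0,0],[0,0,0],[0,0,0],[0,0,0],[0,0,0],[0,0,0],[0,0,0],[0,0,0],[0,0,0],[0,0,0],[0,0,0],[0,0,0],[0,0,0],[0,0,0],[0,0,0],[0,0,0],[0,0,0]], "grip": [-1,-1,-1,-1,-1,-1,-1,-1,-1,-1,-1,-1,-1,-1,-1,-1,-1,-1], "squeeze": 10}}

```text
clock: 3.35
tool_pos: [0.5351, 0.0697, 0.2576]
eef_rot: [0.982, 0.188, 0.0, 0.0]
contact_force: [-0.1, -0.2, -0.1]
opening: 0.007
finger_force: 0.0
```

Emit:
{"op": "play_rows", "data": {"translation": [[0,0,0],[0,0,0],[0,0,0],[0,0,0],[0,0,0],[0,0,0],[0,0,0],[0,0,0],[0,0,0],[0,0,0],[0,0,0],[0,0,0],[0,0,0]], "delta_rot": [[0,0,-10],[0,0,-10],[0,0,-10],[0,0,-10],[0,0,-10],[0,0,-10],[0,0,-10],[0,0,-10],[0,0,-10],[0,0,-10],[0,0,-10],[0,0,-9.5],[0,0,0]], "grip": [-1,-1,-1,-1,-1,-1,-1,-1,-1,-1,-1,-1,-1]}}

```text
clock: 4.97
tool_pos: [0.5346, 0.0682, 0.2573]
eef_rot: [0.334, 0.943, 0.0, -0.0]
contact_force: [0.1, 0.7, 0.4]
opening: 0.004
finger_force: 0.0
```

Emit:
{"op": "play_rows", "data": {"translation": [[0,0,0],[0,0,0.04],[0,0,0.04],[0,0,0.04],[0,0,0.025],[0,0,0.014],[0,0,0]], "delta_rot": [[0,0,-10],[0,0,0],[0,0,0],[0,0,0],[0,0,0],[0,0,0],[0,0,0]], "grip": [-1,-1,-1,-1,-1,-1,-1]}}

```text
clock: 5.85
tool_pos: [0.5344, 0.0683, 0.0981]
eef_rot: [0.25, 0.968, -0.0, -0.0]
contact_force: [-0.9, -0.6, -0.1]
opening: 0.007
finger_force: 0.0
```

Run:
```python
from h import *
s=r.get_state();Rt=R.from_quat(s["eef_rot"]);pos=np.array(s["tool_pos"]);print(pos,s["q"].round(2) if hasattr(s["q"],"round") else s["q"])
p=[.561,.035,0,1.068]
W=[]
for q in np.r_[0:1.36:.075]:
    l=leg(q,.1);d=np.array([-.82*np.sin(q),np.cos(q)]);d/=np.linalg.norm(d);n=np.array([d[1],-d[0]])
    c=l[:2]+n*(5+17.5*n[0]+9*n[1]-1)*np.r_[1e-3,1e-3]
    W.append(own(p,[*c,l[2]+.010])[0])
    
T=Rt.inv().apply(np.diff(np.vstack([pos,W]),axis=0))
print(len(W),T.round(4).tolist())
for c in("side","top"):cv2.imwrite(f"pics/{c}1.png",r.snapshot(c))
a=cv2.imread("pics/side1.png");cv2.imwrite("pics/c.png",cv2.resize(a[150:270,240:400],None,fx=4,fy=4,interpolation=cv2.INTER_CUBIC))
```

```text
[0.53436048 0.06832802 0.09807128] [ 0.12  0.88 -0.57  1.93  0.85  0.58  0.04]
19 [[0.0006, -0.0099, 0.0001], [0.0011, -0.0057, -0.0043], [0.0006, -0.0058, -0.0043], [0.0, -0.0059, -0.0042], [-0.0005, -0.0059, -0.0041], [-0.001, -0.006, -0.004], [-0.0015, -0.006, -0.0039], [-0.0021, -0.006, -0.0038], [-0.0026, -0.0059, -0.0036], [-0.0031, -0.0059, -0.0034], [-0.0037, -0.0058, -0.0032], [-0.0042, -0.0057, -0.003], [-0.0047, -0.0055, -0.0028], [-0.0053, -0.0053, -0.0025], [-0.0059, -0.0051, -0.0023], [-0.0064, -0.0048, -0.002], [-0.0069, -0.0044, -0.0017], [-0.0075, -0.004, -0.0014], [-0.0079, -0.0034, -0.0011]]
```

View pics/c.png

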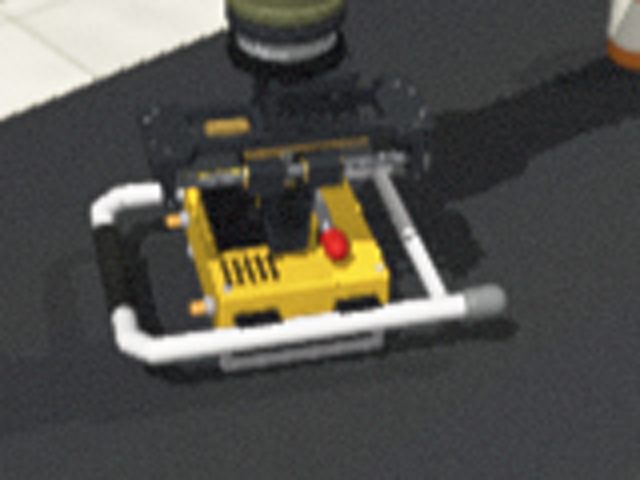

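The crop shows the fingertips at (290,230), on the handle side of the leg and clear of the red foot at (335,243). Next is the push.

Emit:
{"op": "play_rows", "data": {"translation": [[0.0006,-0.0099,0],[0.0011,-0.0057,-0.0043],[0.0006,-0.0058,-0.0043],[0,-0.0059,-0.0042],[-0.0005,-0.0059,-0.0041],[-0.001,-0.006,-0.004],[-0.0015,-0.006,-0.0039],[-0.0021,-0.006,-0.0038],[-0.0026,-0.0059,-0.0036],[-0.0031,-0.0059,-0.0034],[-0.0037,-0.0058,-0.0032],[-0.0042,-0.0057,-0.003],[-0.0047,-0.0055,-0.0028],[-0.0053,-0.0053,-0.0025],[-0.0059,-0.0051,-0.0023],[-0.0064,-0.0048,-0.002],[-0.0069,-0.0044,-0.0017],[-0.0075,-0.004,-0.0014],[-0.0079,-0.0034,-0.0011],[0,0,0]], "delta_rot": [[0,0,0],[0,0,0],[0,0,0],[0,0,0],[0,0,0],[0,0,0],[0,0,0],[0,0,0],[0,0,0],[0,0,0],[0,0,0],[0,0,0],[0,0,0],[0,0,0],[0,0,0],[0,0,0],[0,0,0],[0,0,0],[0,0,0],[0,0,0]], "grip": [-1,-1,-1,-1,-1,-1,-1,-1,-1,-1,-1,-1,-1,-1,-1,-1,-1,-1,-1,-1]}}

```text
clock: 8.45
tool_pos: [0.5364, -0.0558, 0.1538]
eef_rot: [0.25, 0.968, -0.0, -0.0]
contact_force: [0.1, -0.3, -0.1]
opening: 0.006
finger_force: 0.0
```

Emit:
{"op": "play_rows", "data": {"translation": [[0,0,-0.04],[0,0,-0.05],[0,0,-0.05],[0,0.05,0],[0,0.05,0],[0,0.05,0]], "delta_rot": [[0,0,0],[0,0,0],[0,0,0],[0,0,0],[0,0,0],[0,0,0]], "grip": [-1,-1,-1,-0.1,-0.1,-0.1]}}

```text
clock: 9.2
tool_pos: [0.6089, 0.0778, 0.294]
eef_rot: [0.249, 0.968, -0.0, -0.0]
contact_force: [0.9, 0.3, 0.0]
opening: 0.326
finger_force: 0.0
```

Run:
```python
from h import *
a=r.snapshot("side");b=r.snapshot("top")
cv2.imwrite("pics/d.png",cv2.resize(a[150:270,240:400],None,fx=4,fy=4,interpolation=cv2.INTER_CUBIC))
cv2.imwrite("pics/e.png",cv2.resize(b[140:250,240:360],None,fx=5,fy=5,interpolation=cv2.INTER_CUBIC))
```

```text
(no output)
```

View pics/d.png

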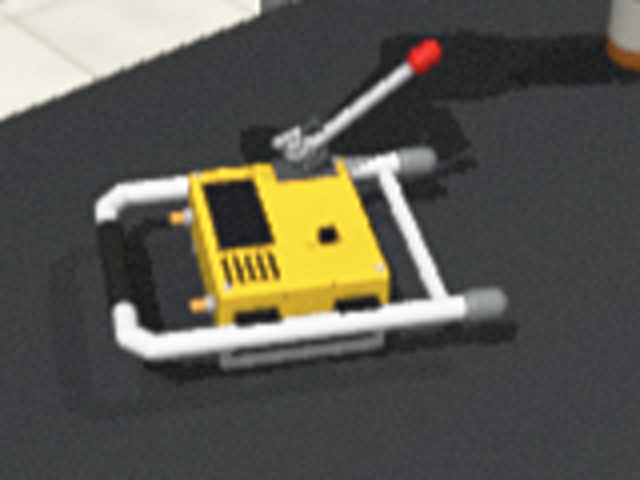

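View pics/e.png

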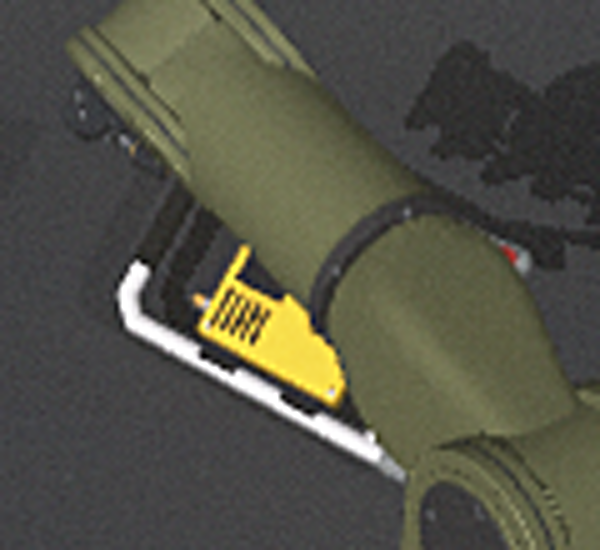

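The kickstand is out: in the side crop the red foot is at (425,57), the handle at (115,268) and the feet at (487,303) and (418,160). I'll refit the pose and the joint angle.

Run:
```python
from h import *
x=np.array([(115,265),(492,303),(422,160),(427,54)])/4+[240,150]
M=lambda q:np.array([[.132,0,.047],[-.122,.09,.047],[-.122,-.09,.047],leg(q)])
s=least_squares(lambda p:(proj("side",own([p[0],p[1],0,p[2]],M(p[3])))-x).ravel(),[.56,.035,1.06,1.6]);print(s.x.round(4),s.fun.round(1))
p=[s.x[0],s.x[1],0,s.x[2]];print(own(p,[.132,0,.047]))
st=r.get_state();print(st["tool_pos"],st["opening"])
print([(np.round(d["point"],3),d["confidence"]) for d in r.look_for("side","handle")])
```

```text
[0.5585 0.0361 1.0505 1.6368] [-0.7  0.4  0.  -0.3  0.4 -0.2  0.2 -0.2]
[[0.62416353 0.15060224 0.047     ]]
[0.60911617 0.08410008 0.29431306] 0.4163586697799734
[(array([0.547, 0.057, 0.062]), 0.98)]
```

Emit:
{"op": "play_rows", "data": {"translation": [[0.0094,0.033,0],[0.0093,0.0326,0],[0,0,0.05],[0,0,0.05],[0,0,0.03],[0,0,0],[0,0,0]], "delta_rot": [[0,0,0],[0,0,0],[0,0,0],[0,0,0],[0,0,0],[0,0,0],[0,0,0]], "grip": [-0.1,-0.1,-0.1,-0.1,-0.1,-0.1,-0.1]}}

```text
clock: 10.22
tool_pos: [0.6245, 0.1427, 0.1654]
eef_rot: [0.25, 0.968, 0.0, 0.001]
contact_force: [-0.0, -0.5, 0.5]
opening: 0.45
finger_force: 0.0
```

Emit:
{"op": "play_rows", "data": {"translation": [[0.0038,0.0068,0],[0,0,0.03],[0,0,0.03],[0,0,0.03],[0,0,0.018],[0,0,0.01],[0,0,0]], "delta_rot": [[0,0,0],[0,0,0],[0,0,0],[0,0,0],[0,0,0],[0,0,0],[0,0,0]], "grip": [-0.1,-0.1,-0.1,-0.1,-0.1,-0.1,-0.1]}}

```text
clock: 11.1
tool_pos: [0.6241, 0.1511, 0.0462]
eef_rot: [0.249, 0.968, 0.0, 0.0]
contact_force: [-0.4, 0.3, 0.6]
opening: 0.449
finger_force: 0.0
```

Run:
```python
from h import *
a=r.snapshot("side")
cv2.imwrite("pics/f.png",cv2.resize(a[150:270,220:380],None,fx=4,fy=4,interpolation=cv2.INTER_CUBIC))
s=r.get_state();print(s["tool_pos"],s["contact_force"],s["q"])
```

```text
[0.62435946 0.15126558 0.04670531] [-0.00041686 -0.28257064  0.05226447] [-0.00189598  1.05543452 -0.58890609  1.61982318  0.81449453  0.72652126
  0.07791864]
```

View pics/f.png

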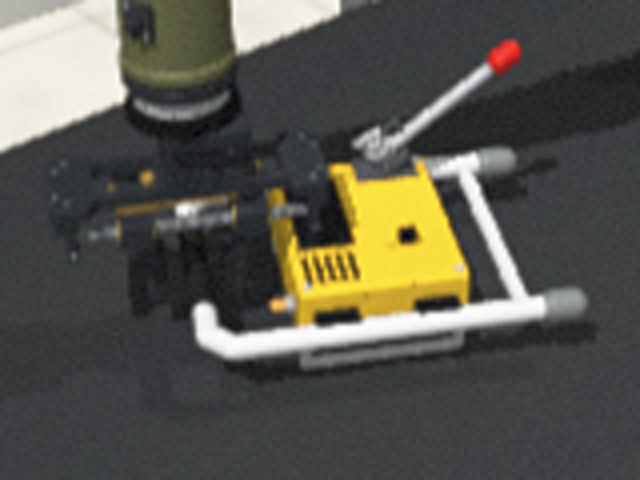

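The fingers straddle the black sleeve at about (190,240), clear of the box. I'll close on it and plan the lift.

Emit:
{"op": "play_rows", "data": {"translation": [[0,0,0],[0,0,0],[0,0,0],[0,0,0],[0,0,0]], "delta_rot": [[0,0,0],[0,0,0],[0,0,0],[0,0,0],[0,0,0]], "grip": [-1,-1,-1,-1,-1], "squeeze": 15}}

```text
clock: 11.78
tool_pos: [0.624, 0.1506, 0.0464]
eef_rot: [0.249, 0.968, -0.0, 0.0]
contact_force: [-0.8, -1.3, 4.0]
opening: 0.169
finger_force: 14.4
```

Run:
```python
from h import *
from scipy.optimize import brentq
s=r.get_state();Rt=R.from_quat(s["eef_rot"]).as_matrix();print(s["tool_pos"],s["opening"],s["finger_force"],Rt.round(3))
t1=brentq(lambda t:-.074*np.sin(t)+.047*np.cos(t)-.011,.2,.8)
def hd(t):
    if t<t1: return np.array([-.045+.177*np.cos(t)-.047*np.sin(t),.177*np.sin(t)+.047*np.cos(t)])
    fx=-.045-.074*np.cos(t1)-.047*np.sin(t1)-.011*(t-t1)
    return np.array([fx+.251*np.cos(t),.011+.251*np.sin(t)])
th=np.radians(np.r_[0:94:39j]);P=np.array([hd(t) for t in th]);d=np.diff(P,axis=0)
print(np.degrees(t1),P[0],P[-1]);print(np.c_[np.zeros(38),d[:,0],-d[:,1]].round(4).tolist())
```

```text
[0.62403436 0.15060752 0.04637265] 0.16852095985126145 14.392536710947752 [[-0.876  0.483  0.   ]
 [ 0.483  0.876 -0.   ]
 [-0.001 -0.    -1.   ]]
25.212651503846956 [0.132 0.047] [-0.16268636  0.26138858]
[[0.0, -0.0022, -0.0076], [0.0, -0.0025, -0.0075], [0.0, -0.0028, -0.0074], [0.0, -0.0032, -0.0072], [0.0, -0.0035, -0.0071], [0.0, -0.0038, -0.0069], [0.0, -0.0041, -0.0068], [0.0, -0.0044, -0.0066], [0.0, -0.0046, -0.0064], [0.0, -0.0049, -0.0062], [0.0, -0.0052, -0.009], [0.0, -0.0056, -0.0095], [0.0, -0.006, -0.0093], [0.0, -0.0064, -0.009], [0.0, -0.0068, -0.0088], [0.0, -0.0072, -0.0085], [0.0, -0.0076, -0.0082], [0.0, -0.0079, -0.0079], [0.0, -0.0082, -0.0076], [0.0, -0.0086, -0.0072], [0.0, -0.0089, -0.0069], [0.0, -0.0091, -0.0065], [0.0, -0.0094, -0.0061], [0.0, -0.0097, -0.0057], [0.0, -0.0099, -0.0053], [0.0, -0.0101, -0.0049], [0.0, -0.0103, -0.0045], [0.0, -0.0105, -0.0041], [0.0, -0.0107, -0.0036], [0.0, -0.0108, -0.0032], [0.0, -0.011, -0.0027], [0.0, -0.0111, -0.0023], [0.0, -0.0112, -0.0018], [0.0, -0.0112, -0.0013], [0.0, -0.0113, -0.0009], [0.0, -0.0113, -0.0004], [0.0, -0.0113, 0.0001], [0.0, -0.0113, 0.0005]]
```

Emit:
{"op": "play_rows", "data": {"translation": [[0,-0.0022,-0.0076],[0,-0.0025,-0.0075],[0,-0.0028,-0.0074],[0,-0.0032,-0.0072],[0,-0.0035,-0.0071],[0,-0.0038,-0.0069],[0,-0.0041,-0.0068],[0,-0.0044,-0.0066],[0,-0.0046,-0.0064],[0,-0.0049,-0.0062],[0,-0.0052,-0.009],[0,-0.0056,-0.0095],[0,-0.006,-0.0093],[0,-0.0064,-0.009],[0,-0.0068,-0.0088],[0,-0.0072,-0.0085],[0,-0.0076,-0.0082],[0,-0.0079,-0.0079],[0,-0.0082,-0.0076],[0,0,0]], "delta_rot": [[0,0,0],[0,0,0],[0,0,0],[0,0,0],[0,0,0],[0,0,0],[0,0,0],[0,0,0],[0,0,0],[0,0,0],[0,0,0],[0,0,0],[0,0,0],[0,0,0],[0,0,0],[0,0,0],[0,0,0],[0,0,0],[0,0,0],[0,0,0]], "grip": [-1,-1,-1,-1,-1,-1,-1,-1,-1,-1,-1,-1,-1,-1,-1,-1,-1,-1,-1,-1]}}

```text
clock: 14.28
tool_pos: [0.578, 0.0658, 0.1946]
eef_rot: [0.25, 0.968, 0.001, 0.001]
contact_force: [2.4, 0.8, -3.1]
opening: 0.146
finger_force: 15.1
```

Run:
```python
from h import *
a=r.snapshot("side")
cv2.imwrite("pics/g.png",cv2.resize(a[130:280,220:420],None,fx=3,fy=3,interpolation=cv2.INTER_CUBIC))
s=r.get_state();print(s["tool_pos"],s["contact_force"],s["moment"],s["q"].round(2))
```

```text
[0.57849873 0.06659109 0.19453351] [ 2.19889261  0.74072631 -2.91550413] [ 0.26311885 -0.6295194  -0.13786359] [ 0.21  0.8  -0.72  1.75  0.68  0.86  0.24]
```

View pics/g.png

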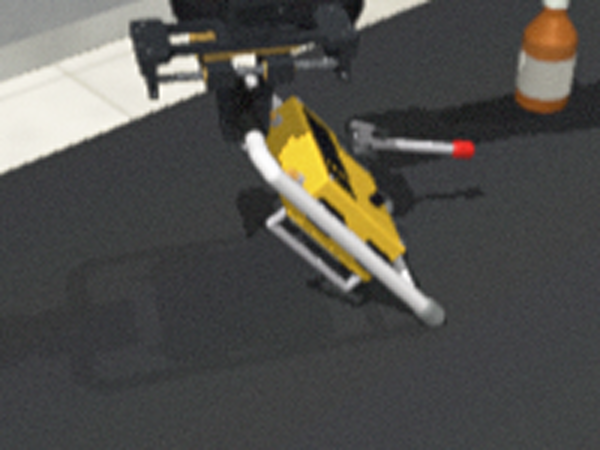

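The crop shows it held and raised about half way: near foot at (432,312), red foot at (462,149), near elbow at (255,142). The opening has dropped slightly, so I'll fit the tilt to check where the tube sits in the pads.

```bash
cat >> h.py <<'E'
def fit(pts,M,off,yaw0,th0):
    x=np.array(pts)
    def W(p,P):  # foot-line sphere centre on bench at p0,p1; yaw p2; tilt p3
        P=np.atleast_2d(P)-[-.119,0,.047];return R.from_euler("ZY",[p[2],-p[3]]).apply(P)+[p[0],p[1],.011]
    s=least_squares(lambda p:np.r_[(proj("side",W(p,M))-x).ravel()],[.49,-.09,yaw0,th0])
    return s.x,s.fun.round(1),W
E
python3 - <<'E'
from h import *
M=np.array([[-.119,.09,.047],leg(1.64),[.125,.083,.047],[-.045,.066,0]])
x=np.array([(430,311),(462,149),(255,142),(348,288)])/3+[220,130]
for k in ([0,1,2],[0,1,2,3]):
    p,f,W=fit(x[k],M[k],0,1.06,.8);print(p.round(3),np.degrees(p[3]),f,W(p,[.132,0,.047]).round(4))
print(r.get_state()["tool_pos"])
E
```

```text
[ 0.506 -0.08   0.999  0.887] 50.824891027117744 [-2.7 -1.2  1.3 -0.6  1.3  1.9] [[0.5923 0.0536 0.2056]]
[ 0.502 -0.081  1.015  0.873] 50.0039337583709 [-0.8 -0.6  1.9 -0.6  2.3  3.8 -3.6 -2.5] [[0.5872 0.0561 0.2033]]
[0.57849873 0.06659109 0.19453351]
```

Emit:
{"op": "play_rows", "data": {"translation": [[0,-0.0086,-0.0072],[0,-0.0089,-0.0069],[0,-0.0091,-0.0065],[0,-0.0094,-0.0061],[0,-0.0097,-0.0057],[0,-0.0099,-0.0053],[0,-0.0101,-0.0049],[0,-0.0103,-0.0045],[0,-0.0105,-0.0041],[0,-0.0107,-0.0036],[0,-0.0108,-0.0032],[0,-0.011,-0.0027],[0,-0.0111,-0.0023],[0,-0.0112,-0.0018],[0,-0.0112,-0.0013],[0,-0.0113,-0.0009],[0,0,0],[0,0,0]], "delta_rot": [[0,0,0],[0,0,0],[0,0,0],[0,0,0],[0,0,0],[0,0,0],[0,0,0],[0,0,0],[0,0,0],[0,0,0],[0,0,0],[0,0,0],[0,0,0],[0,0,0],[0,0,0],[0,0,0],[0,0,0],[0,0,0]], "grip": [-1,-1,-1,-1,-1,-1,-1,-1,-1,-1,-1,-1,-1,-1,-1,-1,-1,-1]}}

```text
clock: 16.58
tool_pos: [0.4984, -0.077, 0.2606]
eef_rot: [0.249, 0.968, 0.0, 0.0]
contact_force: [0.4, 1.3, -7.7]
opening: 0.149
finger_force: 15.5
```

Run:
```python
from h import *
a=r.snapshot("side")
cv2.imwrite("pics/i.png",cv2.resize(a[110:280,280:480],None,fx=3.5,fy=3.5,interpolation=cv2.INTER_CUBIC))
s=r.get_state();print(s["tool_pos"],s["contact_force"],s["moment"],s["q"].round(2),s["opening"])
```

```text
[ 0.49864796 -0.07662093  0.2606836 ] [ 0.61995797 -0.49229993 -8.97068645] [ 0.36817414 -0.30525137  0.02437897] [ 0.56  0.63 -0.82  1.9   0.6   0.87  0.5 ] 0.14641065527387614
```

View pics/i.png

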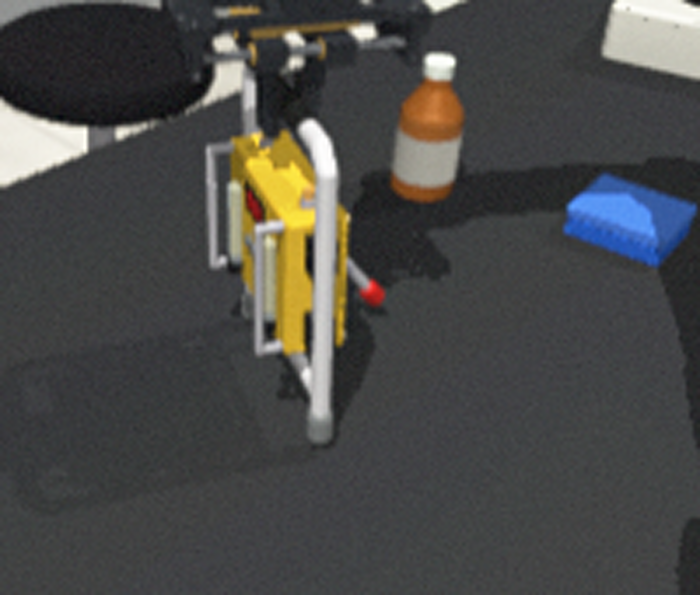

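The crop shows it nearly upright: near foot at (320,428), red foot at (373,291). The wrist force is −9 N, the sampler's whole weight, so it is slightly lifted. I'll lower it gently until the bench takes the load.

Emit:
{"op": "play_rows", "data": {"translation": [[0,0,0.001],[0,0,0.001],[0,0,0.001],[0,0,0.001],[0,0,0]], "delta_rot": [[0,0,0],[0,0,0],[0,0,0],[0,0,0],[0,0,0]], "grip": [-1,-1,-1,-1,-1]}}

```text
clock: 17.25
tool_pos: [0.4982, -0.0771, 0.2568]
eef_rot: [0.249, 0.969, 0.0, 0.0]
contact_force: [-0.1, 0.6, -5.6]
opening: 0.147
finger_force: 15.3
```

Emit:
{"op": "play_rows", "data": {"translation": [[0,0,0.001],[0,0,0.001],[0,0,0.001],[0,0,0],[0,0,0]], "delta_rot": [[0,0,0],[0,0,0],[0,0,0],[0,0,0],[0,0,0]], "grip": [-1,-1,-1,-1,-1]}}

```text
clock: 17.88
tool_pos: [0.499, -0.0751, 0.2559]
eef_rot: [0.248, 0.969, 0.001, 0.002]
contact_force: [-5.3, 4.2, 12.4]
opening: 0.148
finger_force: 13.8
```

Run:
```python
from h import *
M=np.array([[-.119,.09,.047],leg(1.64),[.125,.083,.047],[-.045,.066,0]])
x=np.array([(319,427),(373,292),(315,133),(268,348)])/3.5+[280,110]
from itertools import product
def W(p,P):
    P=np.atleast_2d(P)-[-.119,0,.047];return R.from_euler("ZY",[p[2],-p[3]]).apply(P)+[p[0],p[1],.011+p[4]]
s=least_squares(lambda p:(proj("side",W(p,M))-x).ravel(),[.49,-.09,1.06,1.55,0]);p=s.x
print(p.round(4),np.degrees(p[3]),s.fun.round(1),W(p,[.132,0,.047]))
```

```text
[ 0.4526 -0.0492  1.0918  1.4896  0.0507] 85.34901596461845 [ 0.9  0.5  1.  -3.4  2.6  2.7 -4.7 -0.5] [[ 0.46201098 -0.0310886   0.31185527]]
```

Emit:
{"op": "play_rows", "data": {"translation": [[0,0,-0.0025],[0,-0.004,0],[0,-0.004,0],[0,-0.004,0],[0,-0.004,0],[0,0,0],[0,0,0]], "delta_rot": [[0,0,0],[0,0,0],[0,0,0],[0,0,0],[0,0,0],[0,0,0],[0,0,0]], "grip": [-1,-1,-1,-1,-1,-1,-1]}}

```text
clock: 18.75
tool_pos: [0.4901, -0.0918, 0.2563]
eef_rot: [0.249, 0.968, -0.0, -0.0]
contact_force: [-4.4, 2.3, 6.3]
opening: 0.143
finger_force: 14.6
```

Emit:
{"op": "play_rows", "data": {"translation": [[0,-0.003,0],[0,-0.003,0],[0,0,0],[0,0,0]], "delta_rot": [[0,0,0],[0,0,0],[0,0,0],[0,0,0]], "grip": [-1,-1,-1,-1]}}

```text
clock: 19.25
tool_pos: [0.4872, -0.0972, 0.2561]
eef_rot: [0.249, 0.968, -0.0, -0.0]
contact_force: [-3.7, 1.9, 5.6]
opening: 0.146
finger_force: 14.7
```

Emit:
{"op": "play_rows", "data": {"translation": [[0,-0.003,0],[0,-0.003,0],[0,0,0],[0,0,0]], "delta_rot": [[0,0,0],[0,0,0],[0,0,0],[0,0,0]], "grip": [-1,-1,-1,-1]}}

```text
clock: 19.75
tool_pos: [0.4845, -0.1022, 0.2559]
eef_rot: [0.249, 0.968, -0.0, -0.0]
contact_force: [-3.7, 1.5, 2.4]
opening: 0.145
finger_force: 14.9
```

Emit:
{"op": "play_rows", "data": {"translation": [[0,-0.002,0],[0,-0.002,0],[0,0,0],[0,0,0]], "delta_rot": [[0,0,0],[0,0,0],[0,0,0],[0,0,0]], "grip": [-1,-1,-1,-1]}}

```text
clock: 20.25
tool_pos: [0.4826, -0.1057, 0.2558]
eef_rot: [0.249, 0.968, -0.0, -0.0]
contact_force: [-1.4, 0.9, -2.0]
opening: 0.144
finger_force: 15.1
```

Run:
```python
from h import *
a=r.snapshot("side");b=r.snapshot("top")
A=cv2.resize(a[110:280,280:440],None,fx=3.5,fy=3.5,interpolation=cv2.INTER_CUBIC)
B=cv2.resize(b[170:270,290:350],None,fx=3.8,fy=3.8,interpolation=cv2.INTER_CUBIC)
o=np.zeros((600,800,3),np.uint8);o[:A.shape[0],:A.shape[1]]=A;o[:B.shape[0],565:565+B.shape[1]]=B
cv2.imwrite("pics/j.png",o)
for d in r.silhouettes("side","stand_foot")[:1]:print(d["confidence"],d["pixels"].sum())
s=r.get_state();print(s["tool_pos"],s["contact_force"],s["moment"])
```

```text
[ 0.48264205 -0.10560842  0.25583473] [-1.04963198  1.27501069 -3.27728617] [ 0.32836493  0.05985362 -0.02511545]
```

View pics/j.png

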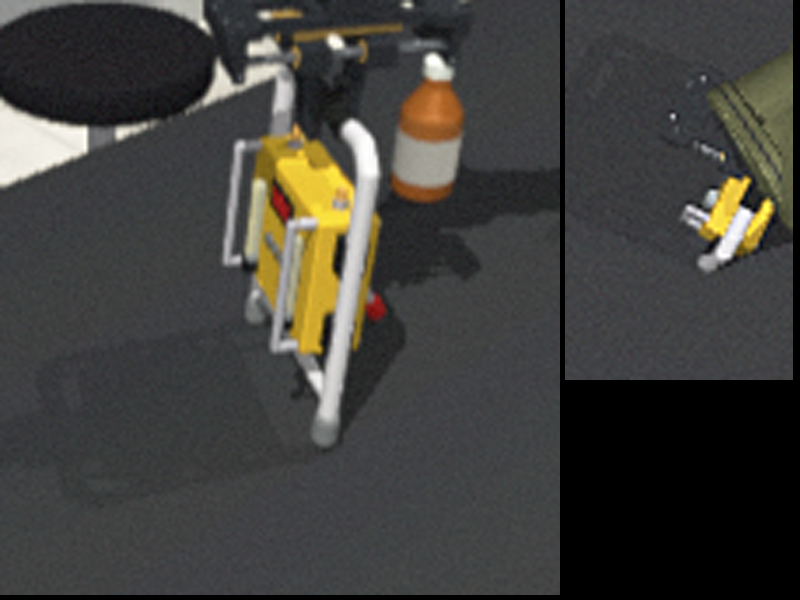

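The crop shows both feet, near (325,430) and far (256,306), with the red foot at (376,306) partly behind the tube and the sampler leaning back. I'll fit the tilt with the feet taken to be on the bench.

Run:
```python
from h import *
M=np.array([[-.119,.09,.047],[-.119,-.09,.047],[-.045,.066,0],[-.045,-.066,0],[.07,.052,.047],leg(1.64)])
x=np.array([(325,430),(256,305),(281,349),(231,262),(341,205),(378,305)])/3.5+[280,110]
for k in(slice(0,4),slice(0,5),slice(0,6)):
    p,f,W=fit(x[k],M[k],0,1.06,1.6)
    print(p.round(3),np.degrees(p[3]).round(1),f,W(p,[.132,0,.047]).round(4),W(p,leg(1.66)).round(4))
```

```text
[ 0.482 -0.096  1.094  1.666] 95.5 [ 0.9  1.   0.3  1.1 -0.5 -0.8 -0.8 -1.4] [[ 0.4713 -0.1176  0.2609]] [[ 0.4948 -0.2262  0.0066]]
[ 0.483 -0.1    1.092  1.608] 92.1 [ 1.4  0.3  0.9  0.5 -1.6 -0.5 -1.6 -1.1  0.9  0.7] [[ 0.479  -0.1081  0.2618]] [[ 0.4956 -0.2298  0.013 ]]
[ 0.483 -0.099  1.091  1.614] 92.5 [ 1.2  0.4  0.8  0.6 -1.6 -0.5 -1.6 -1.2  1.1  0.7  0.2 -0.4] [[ 0.4782 -0.1087  0.2618]] [[ 0.4954 -0.229   0.0123]]
```

Emit:
{"op": "play_rows", "data": {"translation": [[0,-0.002,0],[0,-0.002,0.0005],[0,0,0],[0,0,0]], "delta_rot": [[0,0,0],[0,0,0],[0,0,0],[0,0,0]], "grip": [-1,-1,-1,-1]}}

```text
clock: 20.9
tool_pos: [0.4807, -0.1091, 0.2555]
eef_rot: [0.249, 0.968, -0.0, 0.0]
contact_force: [-1.4, 1.3, -3.6]
opening: 0.143
finger_force: 15.2
```

Emit:
{"op": "play_rows", "data": {"translation": [[0,-0.002,0],[0,-0.002,0.0005],[0,0,0],[0,0,0]], "delta_rot": [[0,0,0],[0,0,0],[0,0,0],[0,0,0]], "grip": [-1,-1,-1,-1]}}

```text
clock: 21.4
tool_pos: [0.4793, -0.112, 0.2553]
eef_rot: [0.249, 0.969, 0.0, 0.001]
contact_force: [0.1, 3.1, -1.8]
opening: 0.149
finger_force: 15.0
```

Emit:
{"op": "play_rows", "data": {"translation": [[0,0,0.001],[0,0,0],[0,0,0]], "delta_rot": [[0,0,0],[0,0,0],[0,0,0]], "grip": [-1,-1,-1]}}

```text
clock: 21.78
tool_pos: [0.4792, -0.1116, 0.255]
eef_rot: [0.249, 0.969, 0.0, 0.001]
contact_force: [-2.0, 3.8, 6.6]
opening: 0.144
finger_force: 14.8
```

Emit:
{"op": "play_rows", "data": {"translation": [[0,-0.001,0.0005],[0,0,0],[0,0,0]], "delta_rot": [[0,0,0],[0,0,0],[0,0,0]], "grip": [-1,-1,-1]}}

```text
clock: 22.15
tool_pos: [0.4791, -0.1119, 0.2549]
eef_rot: [0.248, 0.969, 0.001, 0.001]
contact_force: [-2.6, 5.6, 9.4]
opening: 0.148
finger_force: 14.7
```

Run:
```python
from h import *
a=r.snapshot("side")
A=cv2.resize(a[110:280,280:440],None,fx=3.5,fy=3.5,interpolation=cv2.INTER_CUBIC)
cv2.imwrite("pics/k.png",A)
s=r.get_state();print(s["tool_pos"],s["contact_force"],s["moment"],s["finger_force"])
```

```text
[ 0.47913651 -0.1119052   0.25491422] [-2.74838256  5.68852409  8.61084832] [1.11303654 0.37998076 0.04388347] 14.691213592886925
```

View pics/k.png

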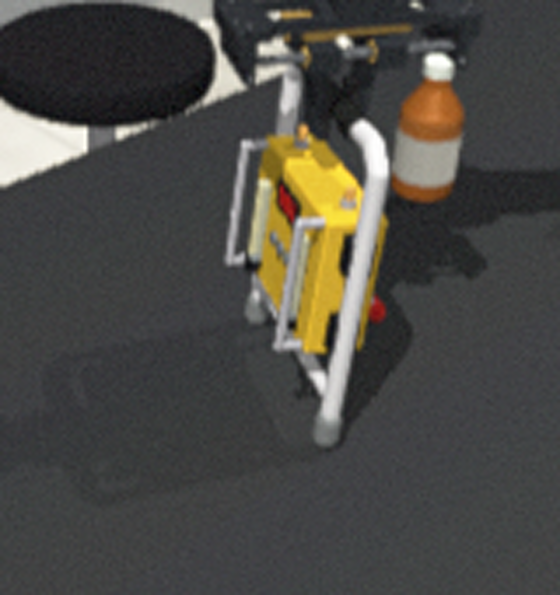

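The crop shows the sampler leaning a little further back, with the near foot at (327,432), far foot at (256,308) and red foot at (378,309). It now pushes back both upward and horizontally, which fits three-point contact. One last numeric check of tilt and foot heights.

Run:
```python
from h import *
M=np.array([[-.119,.09,.047],[-.119,-.09,.047],[-.045,.066,0],[-.045,-.066,0],[.07,.052,.047],leg(1.64)])
x=np.array([(327,431),(256,307),(283,348),(232,262),(348,204),(379,309)])/3.5+[280,110]
for k in(slice(0,4),slice(0,6)):
    p,f,W=fit(x[k],M[k],0,1.06,1.6)
    print(p.round(3),np.degrees(p[3]).round(1),f,W(p,[.132,0,.047]).round(4),W(p,leg(1.66)).round(4))
    def V(p,P): return R.from_euler("ZYX",[p[2],-p[3],0]).apply(np.atleast_2d(P)-[-.119,0,.047])
    def V2(p,P): # roll about level own-z axis
        return R.from_euler("ZXY",[p[2],p[4],-p[3]]).apply(np.atleast_2d(P)-[-.119,0,.047])+[p[0],p[1],.011]
    s=least_squares(lambda q:(proj("side",V2(q,M[k]))-x[k]).ravel(),[*p,0]);print("roll deg",np.degrees(s.x[4]).round(2),np.degrees(s.x[3]).round(1))
```

```text
[ 0.481 -0.096  1.101  1.68 ] 96.2 [ 0.7  0.9  0.3  0.7 -0.3 -0.5 -0.7 -1.4] [[ 0.4688 -0.1203  0.2605]] [[ 0.4947 -0.2256  0.0051]]
roll deg -0.47 96.2
[ 0.482 -0.098  1.094  1.639] 93.9 [ 0.9  0.4  0.8  0.3 -1.3 -0.3 -1.2 -1.2  1.   1.2 -0.2 -0.6] [[ 0.4742 -0.1135  0.2614]] [[ 0.4945 -0.2282  0.0095]]
roll deg 0.86 93.9
```

Emit:
{"op": "play_rows", "data": {"translation": [[0,-0.001,0],[0,0,0],[0,0,0],[0,0,0]], "delta_rot": [[0,0,0],[0,0,0],[0,0,0],[0,0,0]], "grip": [-1,-1,-1,-1]}}

```text
clock: 22.7
tool_pos: [0.4774, -0.1147, 0.2534]
eef_rot: [0.249, 0.968, -0.0, -0.0]
contact_force: [-2.3, 1.6, 0.0]
opening: 0.144
finger_force: 15.1
```

Emit:
{"op": "play_rows", "data": {"translation": [[0,0,0.0005],[0,0,0],[0,0,0],[0,0,0]], "delta_rot": [[0,0,0],[0,0,0],[0,0,0],[0,0,0]], "grip": [-1,-1,-1,-1]}}

```text
clock: 23.2
tool_pos: [0.4776, -0.1143, 0.2532]
eef_rot: [0.249, 0.968, -0.0, -0.0]
contact_force: [-4.0, 2.5, 4.5]
opening: 0.141
finger_force: 14.9
```

Run:
```python
from h import *
for c in("side","top"):r.snapshot(c)
s=r.get_state();print(s["tool_pos"],s["contact_force"],s["finger_force"])
for t in("stand_foot","reagent_bottle","slide_box","filter_cassette"):print(t,[(np.round(d["point"],3),round(d["confidence"],2)) for d in r.look_for("side",t)[:2]])
```

```text
[ 0.47757742 -0.11434712  0.25323829] [-3.94994827  0.87767632  5.52249888] 14.871437475085258
stand_foot []
reagent_bottle [(array([ 0.605, -0.432,  0.07 ]), 0.79)]
slide_box [(array([0.538, 0.439, 0.028]), 0.68)]
filter_cassette [(array([0.532, 0.443, 0.029]), 0.79)]
```

The sampler is firmly down with a slight downward push, the grip is about 15 N, and the bottle and cassette have not moved. I'm handing the job in.

```bash
python3 -c "
from plant import r
print(r.finish_job())"
```

```text
the job is handed in; nothing more can be done
None
```

I handed the job in at about 23 s, with no verdict returned: the kickstand is snapped out (about 1.64 rad), and the sampler stands leaning back about 4° with the handle still gripped at about 15 N. Foot contact was judged from a picture fit and the wrist force, as the final look did not find the kickstand foot. The bottle and cassette measured unmoved; the slide box was not re-measured (the last detection was wrong), but the arm never went near it at its height.

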